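Clamp a freshly glued pad with a swing clip, then free it

TASK

A cork pad has just been glued on the edge of the aluminium pocket template. Press the domed nut on the heel of the steel spring clip just hard enough to lift its toe over the template's edge, swing the toe onto the middle of the cork pad, let it down gently and leave the clip pressing on its own, hands off, for about three seconds. Then lift it the same way and swing it clear again, back to within 20 mm of its stop pin, without overbending the spring (stay under 20 N), shoving the template with the toe or disturbing anything else.

Things in the scene. Friction and masses are not known exactly. Their poses are not given: they have to be found in the camera images.
- clip_block: Round dark steel spacer, 22 mm diameter, 10 mm high, fixed on the board under the clip. Origin: centre of its underside, on the board's top face (18 mm above the shelf) and on the clip's vertical pivot axis. Its x axis points from pivot to toe when clip is 0; z up. In the rules a force on this body includes the whole clip.
- clip (a joint): Swing of the clip about its pivot, rad, counter-clockwise from above. 0: against its stop pin, parked beside the template (20 mm at the toe is 0.27 rad); about 0.7: the toe meets the template's near edge; about 1.1: toe over the cork pad; end stop 1.6. It stays where it is left; turning it takes about 1 N at the heel.
- heel (a point): Point on the top face of the clip's strip under its domed nut, 40 mm from the pivot axis, away from the toe, 12.5 mm above the clip_block's underside; follows the swing, not the spring's bending. The black nut is a smooth shallow dome, 28 mm diameter, too flat to grip. Its crown is 12 to 22 mm above this point: screwed up by an unmeasured amount, different each time.
- pivot (a point): Top of the pivot screw's head (15 mm diameter), 17 mm above the clip_block's underside. The clip, a steel strip 130 x 14 x 2.5 mm, see-saws here against a spring: pushing the nut's crown down lifts the toe. The crown sinks 0.27 mm per N beyond 1.5 N, the toe rises 1.9 times that; the toe clears the template from about 11.5 N; 13 to 17 N is right. Closed fingertips pressed on the crown carry it round by friction.
- toe (a point): Centre of the underside of the toe, a steel stud 10 mm in diameter, 8 mm long, pointing down, 75 mm from the pivot axis. Unbent it hovers 2 mm above the board, 4 mm lower than the template's top, so unlifted it jams on the template's edge. The point follows the swing, not the spring's bending. On the template the spring presses the toe down with about 5 N.
- pad (a point): Centre of the top of the cork pad, a 24 mm brown disc at the template's near edge, 16 mm in from that edge.
- template: Loose aluminium pocket template, 80 (its x) x 130 (its y) x 6 mm, lying flat on the board between three low wooden fences with about 3 mm of play, open towards the clip. Origin: centre of its underside; z up. The pad is at x = -24 mm, y = -7.5 mm.
- board: Fixed plywood gluing board, 250 (x) x 200 (y) x 18 mm, that carries template and clip. Origin: centre of its underside.
- bobbin: Steel bobbin, 22 mm diameter, 14 mm high, on the far strip of the board. Bystander. Origin: underside.
- peg: Wooden clothes peg, 75 x 10 x 14 mm, on the far strip of the board. Bystander. Origin: underside.
- thimble: Brass thimble, 18 mm diameter, 22 mm high, on the near right corner of the board. Bystander. Origin: underside.
- iron: Cream plastic iron, about 230 x 110 x 136 mm, on the orange heat mat at the left. Bystander. Origin: underside.
- tin: Lidded stainless tin, 110 mm diameter, 124 mm high, at the right. Bystander. Origin: underside.
- starch: White plastic bottle, 60 mm diameter, 170 mm high, at the right. Bystander. Origin: underside.
Not all that is in view belongs to the job. Several things have the shape of the template; the one meant has the colours described above.

How it is judged:
On the way:
1. the toe rests on the cork pad (centres within 8 mm) and the clip presses on the template by itself, untouched, for 2 s (horizontal distance between toe and pad below 0.008 m and contact force between clip_block and template above 2 N and contact force between the fingers and clip_block below 0.1 N), for 2 s.
At the end, for the whole second after the job is handed in: The clip is swung back to joint value below 0.3 rad (toe within about 22 mm of its parked place), released and not touching the template, which lies flat and still between its fences, within 8 mm of where it started (value of joint clip below 0.3 rad and contact force between clip_block and template below 0.1 N and contact force between the fingers and clip_block below 0.1 N and distance of template from where it was at the start of the episode below 0.008 m and angle between template's own z axis and vertical below 0.05 rad and linear speed of template below 0.01 m/s).
It fails at once if the fingers load the clip with more than 20 N (spring overbent) (contact force between the fingers and clip_block above 20 N).
It fails at once if the clip's toe bears on the template with more than 15 N (jammed against its edge, forced down or snapped down) (contact force between clip_block and template above 15 N).
It fails at once if the template is moved more than 8 mm (distance of template from where it was at the start of the episode above 0.008 m).
It fails at once if a bystander is moved more than 20 mm (distance of any of bobbin, peg, thimble, iron, tin, starch from where it was at the start of the episode above 0.02 m).
It also fails if it takes over 70 s, if anything falls off the work surface, if the arm or the gripper's body presses on something with over 40 N, if the wrist force passes 120 N, or if a joint passes its speed limit or range.

ROBOT

A 6-joint arm with a two-finger parallel gripper is mounted at the origin on the work surface. World frame = base frame: x ahead of the robot, y to its left, z up, the work surface at z = 0. Lengths are in m, angles in rad, forces in N, time in s.
With the tool pointing down it reaches from about 0.375 to 0.9 m from the base axis. Payload 3.1 kg.
Tool frame: the origin (TCP) lies between the finger pads; the fingertips stand 19 mm ahead of it and the grasp point (between the pads) is the TCP; z points along the fingers, y is the line along which they close (so a half turn about z gives the same grasp; the last joint's range is limited). The gripper opens to 87 mm and grips with 3 to 60 N. Pads are 19 mm wide; open, the fingers measure 117 mm over their backs; the gripper's body (75 mm by 190 mm) begins 51 mm behind the grasp point.
Start: joints at [-1.395, 0.527, 1.433, -0, 1.181, -0.178], TCP at [0.217, -0.586, 0.242] pointing down, gripper open.
Joint ranges: [-3.08, 3.08], [-0.75, 2.2], [0.22, 2.44], [-1.43, 4.57], [0, 2.65], [-2.85, 2.85]. Speed limits (rad/s): [2.79, 2.79, 3.14, 3.14, 3.14, 3.14].

INTERFACE

Orientations are given as a unit quaternion [x, y, z, w].
In Python, from rig import robot, camera, camera_info, hand_in gives the robot as it stands.
- The arm moves only by the shell command python3 -m handwheel 'ROWS' [FORCE]. ROWS is a JSON object of lists of equal length, an entry for each row: "hand": the opening, from 0 (shut) to 1 (fully open); "translation": the shift along the world's x, y, z in mm, a list of three; "turn": the turn, a rotation vector about the world's x, y, z in rad, a list of three. In form: {"hand": [hand, ...], "translation": [[tx, ty, tz], ...], "turn": [[ax, ay, az], ...]}. A call has 1 to 12 rows; each row is the pose to reach, as a shift and turn from the pose commanded when the call began; what a row does not reach only later rows make up. A row lasts 1/12 s, in which the tool goes at most 41.7 mm and 7.16 degrees, less where a joint would pass 70% of its speed; a pose out of reach is approached as far as the arm can. A call with a gripper value outside its range is refused whole. The fingers move at their own pace and stop on an object; FORCE is the grip in N (left out, the last holds). Time passes only in rows, so rows that repeat a pose let the fingers close. It gives the time, the measured TCP pose, the force, the opening and the grip force at its end, in the units of the state.
- robot.get_obs(): the state, without advancing time (a new reading comes with each control period).
- camera(name): name is "scene" or "top" or "wrist"; returns (picture, depth): 420x560x3 uint8, red, green, blue; 420x560 float32, m along the optical axis (not along the pixel's ray), 0 where there is no reading.
- camera_info(name): a dict with "vertical_fov" (degrees; the focal length in pixels is half the picture's height over the tangent of half this angle, whatever the lens; pixels are square), "cx", "cy" (the principal point, pixels), "world_from_camera" (4x4, takes a point from camera to world coordinates). Camera axes: x right, y down, z forward; pixel columns grow to the right and rows downward; lengths in m; the calibration is good to about 2 mm. A picture is of the moment at which its call begins: read the wrist's pose just before it. camera_info takes no time and is no camera call; for the wrist camera it gives the pose at the moment of the call.
- hand_in(): hands the job in; it is judged then, once.
The state is a dict: "time": time; "q": joint angles; "joint_velocities": joint speeds; "joint_torque": joint torques, N m; "position": TCP position; "tool_rot": TCP orientation; "ft_force": force on the tool from outside, world axes, zero at the start; "moment": the same for the moment, N m; "grip_width": finger opening in m; "grip_force": force on a finger pad.
Only numpy, scipy, OpenCV 4.12 (cv2) and the standard library are available. Lean on these libraries where they do the work, as an engineer would, in place of code of your own. Each camera call takes 0.05 s, during which the arm holds its last target. There are 200 camera calls.

## Working session

There is one attempt and no reset: what is moved stays moved. The work goes in short steps, Python scripts to look and compute and a shell command to move; the robot and the scene stay as the last step left them, time stands still between calls to the robot, and variables do not carry over. Pictures are saved under pics/ and viewed, at most 10 in all, crops included, and the job is handed in when it is done.

```bash
mkdir -p pics; ls; cat > h.py <<'E'
import numpy as np,cv2
from rig import robot,camera,camera_info,hand_in
def K(name):
    i=camera_info(name);return 210/np.tan(np.radians(i["vertical_fov"])/2),i["cx"],i["cy"],np.array(i["world_from_camera"])
def cloud(d,k):
    f,cx,cy,T=k;v,u=np.mgrid[0:d.shape[0],0:d.shape[1]]
    P=np.stack([(u-cx)/f*d,(v-cy)/f*d,d,np.ones_like(d)],-1)
    return (P@T.T)[...,:3]
E
python3 - <<'E'
from h import *
for n in("top","scene"):
    k=K(n);p,d=camera(n);np.savez(f"{n}.npz",p=p,d=d,f=k[0],cx=k[1],cy=k[2],T=k[3])
    cv2.imwrite(f"pics/{n}.png",p[...,::-1]);print(n,k)
print(robot.get_obs())
E
```

```text
pics
top (np.float64(461.0613192956968), 274.3358909125115, 209.41471787037466, array([[ 0.01646069, -0.99873927,  0.04742272,  0.393902  ],
       [-0.99976032, -0.01575575,  0.01520066, -0.0046551 ],
       [-0.01443432, -0.04766156, -0.99875924,  1.35413002],
       [ 0.        ,  0.        ,  0.        ,  1.        ]]))
scene (np.float64(460.0901016541706), 271.6011604809395, 210.61586228539662, array([[-0.48616679,  0.6074537 , -0.62820527,  1.27699886],
       [ 0.87384424,  0.34301967, -0.34457763,  0.46823818],
       [ 0.00617181, -0.71647576, -0.69758469,  0.95709001],
       [ 0.        ,  0.        ,  0.        ,  1.        ]]))
{'time': 0.1, 'q': array([-1.39552407e+00,  5.28371116e-01,  1.43377215e+00,  4.65745418e-06,
        1.18138776e+00, -1.78519369e-01]), 'joint_velocities': array([ 1.20295779e-05, -2.73177797e-03, -3.35806585e-03,  5.48631393e-04,
        6.99110347e-04,  2.08972405e-04]), 'joint_torque': array([-9.06968635e-04, -4.40987206e+01, -1.77149731e+01,  6.35059923e-02,
        5.33429836e-02, -4.20911238e-05]), 'position': array([ 0.21644361, -0.58566623,  0.24067137]), 'tool_rot': array([ 9.84394387e-01,  1.75973723e-01,  3.72705116e-06, -9.69180211e-04]), 'ft_force': array([-0.55710234, -0.008859  , -0.00447935]), 'moment': array([-0.01605772,  0.01696013,  0.00335476]), 'grip_force': 0.0, 'grip_width': 0.08722126236143479}
```

View pics/top.png

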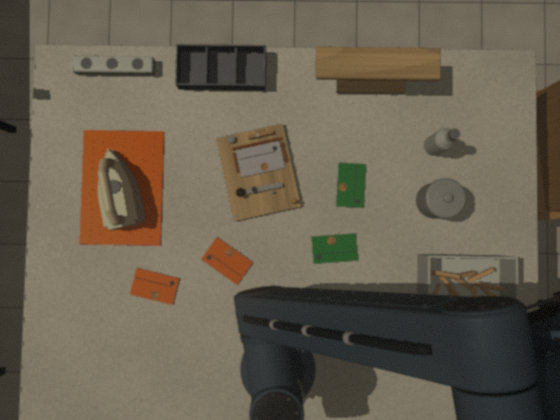

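View pics/scene.png

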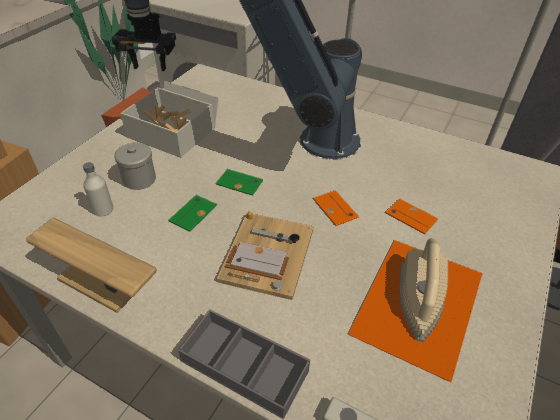

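The top view shows the board at about (258,173), with the clip's nut at about (240,192), its toe near (284,186) and the template with the cork pad at about (260,165).

```bash
python3 - <<'E'
from h import *
z=np.load("top.npz");C=cloud(z["d"],(z["f"],z["cx"],z["cy"],z["T"]))
for u,v in((240,192),(255,189),(282,187),(261,167),(258,173),(262,200)):print(u,v,C[v,u].round(4))
c=cv2.resize(z["p"][115:230,205:315],None,fx=5,fy=5,interpolation=cv2.INTER_CUBIC);cv2.imwrite("pics/c1.png",c[...,::-1])
k=K("wrist");print(k);o=robot.get_obs();print(o["position"])
E
```

```text
240 192 [0.5044 0.1141 0.0432]
255 189 [0.5144 0.0719 0.0349]
282 187 [ 0.5227 -0.0055  0.0204]
261 167 [0.5802 0.0565 0.0203]
258 173 [0.562  0.0647 0.0242]
262 200 [0.4842 0.052  0.0176]
(np.float64(304.8183953767607), 276.31117241754833, 211.43447630199472, array([[ 0.34647239, -0.89406269, -0.28391688,  0.29463227],
       [-0.9380593 , -0.33063338, -0.1035679 , -0.55816689],
       [-0.0012762 ,  0.30221429, -0.95323916,  0.38406437],
       [ 0.        ,  0.        ,  0.        ,  1.        ]]))
[ 0.21644361 -0.58566623  0.24067137]
```

View pics/c1.png

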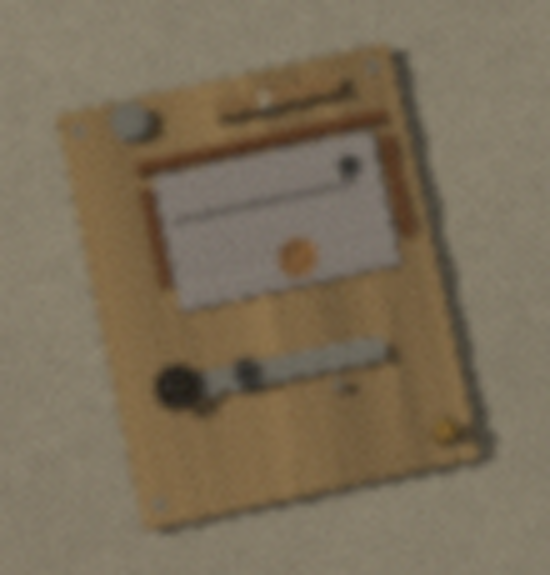

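```bash
python3 -m handwheel '{"hand":[0,0,0,0,0,0,0,0,0,0],"translation":[[20,40,10],[30,70,10],[45,110,10],[60,150,10],[77,190,10],[94,230,10],[110,270,10],[127,310,10],[144,350,10],[152,370,10]],"turn":[[0,0,0],[0,0,0],[0,0,0],[0,0,0],[0,0,0],[0,0,0],[0,0,0],[0,0,0],[0,0,0],[0,0,0]]}' 20
python3 -m handwheel '{"hand":[0,0,0,0,0,0,0,0,0,0],"translation":[[15,38,0],[30,76,0],[45,114,0],[60,152,0],[75,190,0],[90,228,0],[105,266,0],[115,285,0],[118,290,0],[118,290,0]],"turn":[[0,0,0],[0,0,0],[0,0,0],[0,0,0],[0,0,0],[0,0,0],[0,0,0],[0,0,0],[0,0,0],[0,0,0]]}'
python3 - <<'E'
from h import *
k=K("wrist");p,d=camera("wrist");np.savez("w1.npz",p=p,d=d,f=k[0],cx=k[1],cy=k[2],T=k[3])
cv2.imwrite("pics/w1.png",p[...,::-1]);print(k[3])
E
```

```text
time: 0.93
position: [0.3685, -0.2131, 0.2513]
tool_rot: [0.984, 0.176, -0.0, -0.001]
ft_force: [1.3, -0.6, 0.4]
grip_width: 0.028
grip_force: 0.0
time: 1.77
position: [0.4868, 0.075, 0.2512]
tool_rot: [0.984, 0.178, -0.0, 0.0]
ft_force: [0.7, 0.0, 0.1]
grip_width: 0.0004
grip_force: 0.0
[[ 3.49531194e-01 -8.92987966e-01 -2.83549710e-01  5.64891470e-01]
 [-9.36924467e-01 -3.32914527e-01 -1.06491596e-01  1.03036672e-01]
 [ 6.97895757e-04  3.02886795e-01 -9.53026286e-01  3.94550803e-01]
 [ 0.00000000e+00  0.00000000e+00  0.00000000e+00  1.00000000e+00]]
```

View pics/w1.png

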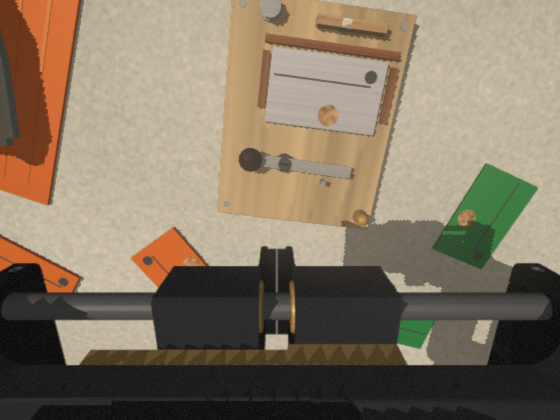

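The wrist view has the whole clip: nut at (250,160), pivot screw at (285,163), toe end at (350,172), pad at (327,116). The closed fingertips are at about (276,250).

```bash
python3 - <<'E'
from h import *
z=np.load("w1.npz");C=cloud(z["d"],(z["f"],z["cx"],z["cy"],z["T"]));p=z["p"].astype(int);g=p.sum(-1)
def comp(m,u,v,r=25):
    M=np.zeros(m.shape,np.uint8);M[v-r:v+r,u-r:u+r]=m[v-r:v+r,u-r:u+r]
    n,L,s,c=cv2.connectedComponentsWithStats(M);l=L[v,u];q=L==l;P=C[q];print(l,q.sum(),c[l].round(1),"med",np.median(P,0).round(4),"min",P.min(0).round(4),"max",P.max(0).round(4));return q
print(p[160,250],p[163,285],p[116,327],p[165,310],p[150,290])
comp(g<150,250,160);comp(g<230,285,163,10);comp((p[...,0]-p[...,2]>45),327,116,16)
# strip heights & ray-plane points
f,cx,cy,T=z["f"],z["cx"],z["cy"],z["T"]
def ray(u,v,h):
    r=T[:3,:3]@[(u-cx)/f,(v-cy)/f,1];return (T[:3,3]+r*(h-T[2,3])/r[2]).round(4)
print("strip",C[168,320],"tmpl",C[90,300],"board",C[190,260],"tab",C[230,150])
print("nut",ray(250,160,.048),"piv",ray(285,163,.035),"toe end",ray(352,173,.0305),"pad",ray(327.5,116,.025))
c=cv2.resize(z["p"][90:200,220:370],None,fx=5,fy=5,interpolation=cv2.INTER_CUBIC);cv2.imwrite("pics/c2.png",c[...,::-1])
E
```

```text
[75 66 54] [91 84 74] [185 139  97] [159 151 136] [194 159 114]
0 235200 [279.5 209.5] med [0.5173 0.085  0.0062] min [ 0.0873 -0.3609 -0.0033] max [0.7888 0.4302 0.3946]
0 235183 [279.5 209.5] med [0.5173 0.0851 0.0062] min [ 0.0873 -0.3609 -0.0033] max [0.7888 0.4302 0.3946]
1 357 [327.8 115. ] med [0.5853 0.0467 0.0247] min [0.5735 0.0352 0.0226] max [0.5972 0.0587 0.027 ]
strip [0.52625524 0.03270333 0.0321953 ] tmpl [0.59905072 0.08699038 0.02546149] board [0.47231055 0.09029912 0.01783863] tab [0.36168476 0.21309485 0.00105456]
nut [0.5086 0.1136 0.048 ] piv [0.5176 0.0742 0.035 ] toe end [ 0.534  -0.0061  0.0305] pad [0.5842 0.0467 0.025 ]
```

View pics/c2.png

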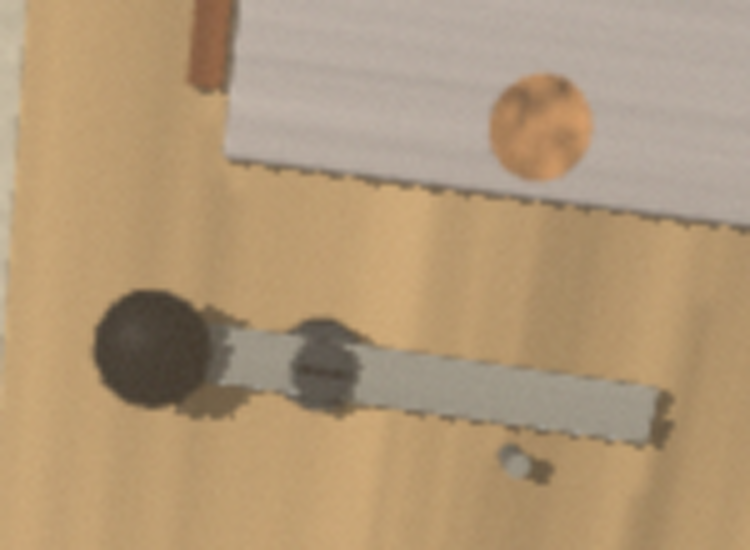

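```bash
python3 - <<'E'
from h import *
z=np.load("w1.npz");C=cloud(z["d"],(z["f"],z["cx"],z["cy"],z["T"]))
f,cx,cy,T=z["f"],z["cx"],z["cy"],z["T"]
def ray(u,v,h):
    r=T[:3,:3]@[(u-cx)/f,(v-cy)/f,1];return T[:3,3]+r*(h-T[2,3])/r[2]
print("crown z",np.sort(C[152:167,243:258,2].ravel())[::-20].round(4), C[158:161,249:252,2].mean(),"piv z",C[163:165,283:286,2])
N=ray(250.2,159.3,.045);P=ray(284.8,164,.035);E=ray(351.6,172.6,.0305);D=ray(327.8,115,.0245)
print(N,P,E,D)
d=(E-N)[:2];d/=np.linalg.norm(d);print("nut-piv",np.linalg.norm((N-P)[:2]),"piv-end",np.linalg.norm((E-P)[:2]),"cross",np.cross(d,(P-N)[:2]))
r=(D-P)[:2];R=np.linalg.norm(r);a0=np.arctan2(d[1],d[0]);a=np.arctan2(r[1],r[0]);print("pad R",R,"a0",a0,"a1",a,"swing",a-a0)
# template near edge from corners of left-edge pixel and right
A=ray(220+230/5-.4,90+158/5-.4,.024);B=ray(220+749/5-.4,90+228/5-.4,.024);e=(B-A)[:2];e/=np.linalg.norm(e)
print("edge angle",np.arctan2(e[1],e[0]),"pad inset",np.cross(e,(D-A)[:2]),"pad along",e@(D-A)[:2])
for t in np.linspace(0,a-a0,7):print("heel",round(t,2),(P[:2]-.04*np.array([np.cos(a0+t),np.sin(a0+t)])).round(4))
E
```

```text
crown z [0.0444 0.0432 0.0428 0.0424 0.0421 0.0419 0.0417 0.0413 0.041  0.0407
 0.0403 0.0395] 0.042966045273907294 piv z [[0.03429052 0.03579801 0.03458557]
 [0.03368641 0.03620312 0.03691375]]
[0.5089714  0.11371794 0.045     ] [0.51641183 0.07399727 0.035     ] [ 0.53424973 -0.00546666  0.0305    ] [0.58535841 0.04678079 0.0245    ]
nut-piv 0.04041152810492379 piv-end 0.08144143698524717 cross -0.0009626738041747553
pad R 0.07412400544050796 a0 -1.3617994935352855 a1 -0.37596996255892234 swing 0.9858295309763632
edge angle -1.3425560709163047 pad inset 0.016096840323443638 pad along 0.07060744860923165
heel 0.0 [0.5081 0.1131]
heel 0.16 [0.5018 0.1112]
heel 0.33 [0.4959 0.1084]
heel 0.49 [0.4906 0.1045]
heel 0.66 [0.4859 0.0999]
heel 0.82 [0.4821 0.0946]
heel 0.99 [0.4792 0.0887]<stdin>:9: DeprecationWarning: Arrays of 2-dimensional vectors are deprecated. Use arrays of 3-dimensional vectors instead. (deprecated in NumPy 2.0)
<stdin>:13: DeprecationWarning: Arrays of 2-dimensional vectors are deprecated. Use arrays of 3-dimensional vectors instead. (deprecated in NumPy 2.0)
```

```bash
python3 -m handwheel '{"hand":[0,0,0,0,0,0,0,0,0,0],"translation":[[11,20,-20],[22,38,-50],[22,38,-85],[22,38,-115],[22,38,-140],[22,38,-160],[22,38,-170],[22,38,-170],[22,38,-170],[22,38,-170]],"turn":[[0,0,0],[0,0,0],[0,0,0],[0,0,0],[0,0,0],[0,0,0],[0,0,0],[0,0,0],[0,0,0],[0,0,0]]}' 20; python3 -c "
from h import *
o=robot.get_obs();print(o['position'],o['ft_force'],o['tool_rot'])"
```

```text
time: 2.65
position: [0.5095, 0.111, 0.0827]
tool_rot: [0.984, 0.175, 0.001, 0.0]
ft_force: [-0.0, 0.1, 0.2]
grip_width: 0.0
grip_force: 0.0
[0.50946434 0.11103507 0.08271783] [-0.04548006  0.13265097  0.22118179] [9.84484779e-01 1.75466453e-01 1.08955455e-03 2.37101824e-04]
```

```bash
python3 -m handwheel '{"hand":[0,0,0,0,0,0,0,0,0,0,0],"translation":[[0,2,-3],[0,2,-6],[0,2,-9],[0,2,-12],[0,2,-14],[0,2,-15],[0,2,-16],[0,2,-17],[0,2,-17.5],[0,2,-18],[0,2,-18]],"turn":[[0,0,0],[0,0,0],[0,0,0],[0,0,0],[0,0,0],[0,0,0],[0,0,0],[0,0,0],[0,0,0],[0,0,0],[0,0,0]]}'
```

```text
time: 3.57
position: [0.5085, 0.1137, 0.0635]
tool_rot: [0.984, 0.176, -0.0, -0.0]
ft_force: [0.2, 0.6, -0.4]
grip_width: 0.0009
grip_force: 0.0
```

```bash
python3 -m handwheel '{"hand":[0,0,0,0,0,0],"translation":[[0,0,-0.5],[0,0,-1],[0,0,-1.5],[0,0,-2],[0,0,-2],[0,0,-2]],"turn":[[0,0,0],[0,0,0],[0,0,0],[0,0,0],[0,0,0],[0,0,0]]}'
```

```text
time: 4.07
position: [0.5086, 0.1138, 0.0617]
tool_rot: [0.984, 0.176, 0.0, 0.0]
ft_force: [0.5, -0.1, 0.8]
grip_width: 0.0002
grip_force: 0.8
```

```bash
python3 -m handwheel '{"hand":[0,0,0,0,0,0,0],"translation":[[0,0,-0.4],[0,0,-0.8],[0,0,-1.2],[0,0,-1.6],[0,0,-2],[0,0,-2],[0,0,-2]],"turn":[[0,0,0],[0,0,0],[0,0,0],[0,0,0],[0,0,0],[0,0,0],[0,0,0]]}'
```

```text
time: 4.65
position: [0.5086, 0.1141, 0.06]
tool_rot: [0.984, 0.176, 0.0, -0.0]
ft_force: [-0.6, 1.1, 7.3]
grip_width: 0.0003
grip_force: 3.3
```

```bash
python3 -m handwheel '{"hand":[0,0,0,0,0,0,0,0],"translation":[[0,0,-0.4],[0,0,-0.8],[0,0,-1.2],[0,0,-1.6],[0,0,-2],[0,0,-2.2],[0,0,-2.2],[0,0,-2.2]],"turn":[[0,0,0],[0,0,0],[0,0,0],[0,0,0],[0,0,0],[0,0,0],[0,0,0],[0,0,0]]}'
```

```text
time: 5.32
position: [0.5087, 0.1145, 0.0585]
tool_rot: [0.984, 0.176, 0.001, -0.0]
ft_force: [-0.9, 4.3, 11.6]
grip_width: 0.0002
grip_force: 5.7
```

```bash
python3 -m handwheel '{"hand":[0,0,0,0,0,0],"translation":[[0,0.3,-0.3],[-0.1,0.6,-0.5],[-0.2,0.8,-0.8],[-0.2,0.8,-1],[-0.2,0.8,-1],[-0.2,0.8,-1]],"turn":[[0,0,0],[0,0,0],[0,0,0],[0,0,0],[0,0,0],[0,0,0]]}'
```

```text
time: 5.82
position: [0.5091, 0.1149, 0.0578]
tool_rot: [0.984, 0.176, 0.001, -0.0]
ft_force: [-0.9, 1.9, 12.8]
grip_width: 0.0004
grip_force: 6.6
```

```bash
python3 -m handwheel '{"hand":[0,0,0,0,0,0,0,0,0],"translation":[[0,0,-0.3],[0,0,-0.6],[0,0,-0.7],[-1.2,-0.2,-0.7],[-2.6,-0.6,-0.7],[-4,-1,-0.7],[-5.2,-1.5,-0.7],[-6.3,-1.9,-0.7],[-6.3,-1.9,-0.7]],"turn":[[0,0,0],[0,0,0],[0,0,0],[0,0,0],[0,0,0],[0,0,0],[0,0,0],[0,0,0],[0,0,0]]}'
```

```text
time: 6.57
position: [0.5042, 0.1134, 0.0576]
tool_rot: [0.984, 0.176, 0.003, -0.0]
ft_force: [-0.3, 4.3, 13.7]
grip_width: 0.0007
grip_force: 7.2
```

```bash
python3 -m handwheel '{"hand":[0,0,0,0,0,0,0,0,0],"translation":[[-1.2,0.1,-0.2],[-2.8,-0.5,-0.4],[-4.2,-1.3,-0.4],[-6,-2.4,-0.4],[-7.6,-3.6,-0.4],[-9,-4.8,-0.4],[-10.4,-5.7,-0.4],[-11.5,-6.4,-0.4],[-11.5,-6.4,-0.4]],"turn":[[0,0,0],[0,0,0],[0,0,0],[0,0,0],[0,0,0],[0,0,0],[0,0,0],[0,0,0],[0,0,0]]}'; python3 - <<'E'
from h import *
k=K("wrist");p,d=camera("wrist");np.savez("w2.npz",p=p,d=d,f=k[0],cx=k[1],cy=k[2],T=k[3])
cv2.imwrite("pics/w2.png",p[...,::-1])
E
```

```text
time: 7.32
position: [0.4923, 0.1066, 0.0571]
tool_rot: [0.984, 0.176, 0.002, 0.0]
ft_force: [-1.3, 2.6, 15.4]
grip_width: 0.001
grip_force: 7.7
```

View pics/w2.png

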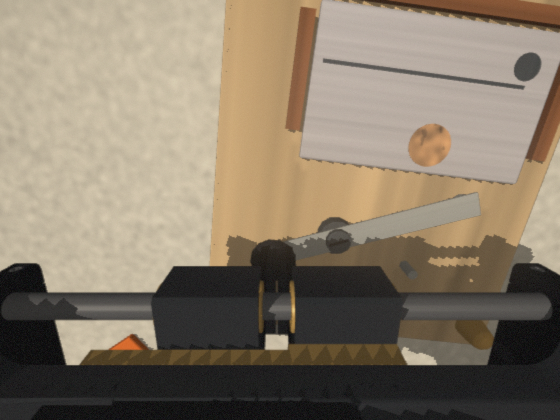

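The clip is following: strip end at (477,204), pivot screw at (337,240), pad centre at (430,145), and the nut is under the fingertips at (274,258).

```bash
cat >> h.py <<'E'
def rayf(k,u,v,h):
    f,cx,cy,T=k;r=T[:3,:3]@[(u-cx)/f,(v-cy)/f,1];return T[:3,3]+r*(h-T[2,3])/r[2]
def ang(fn,piv,end,pad,he=.0375):
    z=np.load(fn);k=(z["f"],z["cx"],z["cy"],z["T"])
    P=rayf(k,*piv,.035);E=rayf(k,*end,he);D=rayf(k,*pad,.0245)
    e=(E-P)[:2];r=(D-P)[:2];A=np.arctan2(e[1],e[0]);B=np.arctan2(r[1],r[0])
    print("P",P.round(4),"pad",D.round(4),"end R",np.hypot(*e),"pad R",np.hypot(*r),"clip",A,"padang",B,"todo",B-A)
    return P,D,A,B
E
python3 - <<'E'
from h import *
P,D,A,B=ang("w2.npz",(337,240),(478,204),(430,145))
o=robot.get_obs()["position"];print(o,"radius",np.linalg.norm(o[:2]-P[:2]),"heel angle",np.arctan2(*(P[:2]-o[:2])[::-1]))
E
```

```text
P [0.5171 0.0766 0.035 ] pad [0.5855 0.0467 0.0245] end R 0.08013457458837912 pad R 0.07459322600367482 clip -0.9306531479794109 padang -0.41168639937669194 todo 0.518966748602719
[0.49231884 0.10665358 0.05708949] radius 0.03898410533265345 heel angle -0.8815992074131835
```

```bash
python3 -m handwheel '{"hand":[0,0,0,0,0,0,0,0],"translation":[[-1.2,-0.9,0],[-2.6,-2.2,0],[-4,-3.5,0],[-5.2,-4.8,0],[-6.4,-6.1,0],[-7.6,-7.4,0],[-7.6,-7.4,0],[-7.6,-7.4,0]],"turn":[[0,0,0],[0,0,0],[0,0,0],[0,0,0],[0,0,0],[0,0,0],[0,0,0],[0,0,0]]}'
```

```text
time: 8.03
position: [0.4849, 0.0989, 0.057]
tool_rot: [0.984, 0.176, 0.003, 0.0]
ft_force: [-0.5, 0.5, 15.5]
grip_width: 0.001
grip_force: 7.7
```

```bash
python3 -m handwheel '{"hand":[0,0,0,0,0,0,0,0],"translation":[[-1,-1.3,0],[-2,-2.9,0],[-3,-4.5,0],[-3.8,-6.1,0],[-4.6,-7.7,0],[-5.3,-9.2,0],[-5.3,-9.2,0],[-5.3,-9.2,0]],"turn":[[0,0,0],[0,0,0],[0,0,0],[0,0,0],[0,0,0],[0,0,0],[0,0,0],[0,0,0]]}'; python3 - <<'E'
from h import *
k=K("wrist");p,d=camera("wrist");np.savez("w3.npz",p=p,d=d,f=k[0],cx=k[1],cy=k[2],T=k[3])
cv2.imwrite("pics/w3.png",p[...,::-1])
E
```

```text
time: 8.7
position: [0.4797, 0.0896, 0.057]
tool_rot: [0.984, 0.176, 0.003, 0.001]
ft_force: [-0.4, 0.2, 15.0]
grip_width: 0.0007
grip_force: 7.6
```

View pics/w3.png

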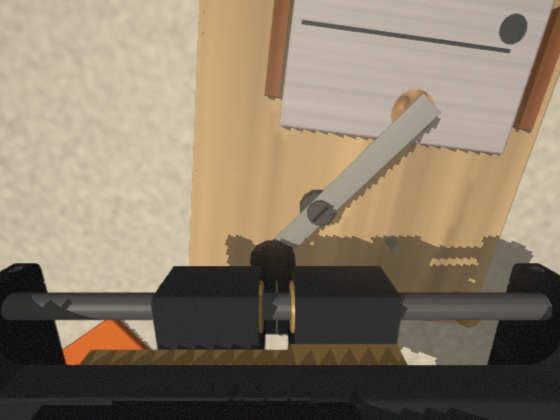

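The toe is now over the template: strip end at about (433,105), pivot screw at (319,211), and the pad, partly hidden, centred near (413,112).

```bash
python3 - <<'E'
from h import *
P,D,A,B=ang("w3.npz",(319,211),(433,105),(413,112))
z=np.load("w3.npz");T=z["T"];
for X in ((.5855,.0467,.0245),):
    c=np.linalg.inv(T)@[*X,1];print(z["f"]*c[0]/c[2]+z["cx"],z["f"]*c[1]/c[2]+z["cy"])
c=z["p"][75:225,290:450];cv2.imwrite("pics/c3.png",cv2.resize(c,None,fx=5,fy=4 if 0 else 5,interpolation=cv2.INTER_CUBIC)[:600,:,::-1])
E
```

```text
P [0.5174 0.0763 0.035 ] pad [0.5855 0.0471 0.0245] end R 0.07920840114783793 pad R 0.07405373358025887 clip -0.4146609833060331 padang -0.4048351301325354 todo 0.009825853173497712
413.73464597832697 112.22247591472242
```

View pics/c3.png

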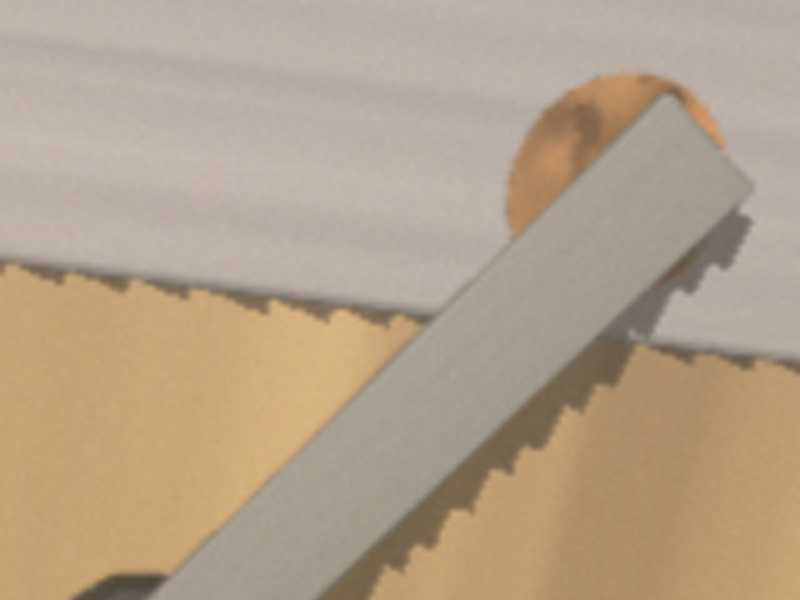

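Toe is centred on the pad to within a millimetre or two; letting it down slowly.

```bash
python3 -m handwheel '{"hand":[0,0,0,0,0,0,0,0,0,0,0,0],"translation":[[0,0,0.2],[0.1,0,0.4],[0.1,0,0.6],[0.2,-0.1,0.8],[0.3,-0.1,1.0],[0.3,-0.1,1.2],[0.4,-0.1,1.4],[0.4,-0.1,1.6],[0.5,-0.2,1.8],[0.5,-0.2,2],[0.6,-0.2,2.2],[0.6,-0.2,2.2]],"turn":[[0,0,0],[0,0,0],[0,0,0],[0,0,0],[0,0,0],[0,0,0],[0,0,0],[0,0,0],[0,0,0],[0,0,0],[0,0,0],[0,0,0]]}'
```

```text
time: 9.75
position: [0.4801, 0.0894, 0.0586]
tool_rot: [0.984, 0.176, 0.002, 0.0]
ft_force: [-0.1, 0.8, 9.5]
grip_width: 0.0007
grip_force: 5.0
```

```bash
python3 -m handwheel '{"hand":[0,0,0,0,0,0,0,0,0,0,0,0],"translation":[[0,0,0.2],[0,0,0.4],[0,0,0.6],[0,0,0.8],[0,0,1.0],[0,0,1.2],[0,0,1.5],[0,0,1.8],[0,0,2.1],[0,0,2.5],[0,0,3],[0,0,3]],"turn":[[0,0,0],[0,0,0],[0,0,0],[0,0,0],[0,0,0],[0,0,0],[0,0,0],[0,0,0],[0,0,0],[0,0,0],[0,0,0],[0,0,0]]}'
```

```text
time: 10.75
position: [0.4771, 0.0895, 0.0601]
tool_rot: [0.984, 0.176, -0.001, -0.0]
ft_force: [-0.4, -0.3, -0.1]
grip_width: 0.0004
grip_force: 0.0
```

```bash
python3 -m handwheel '{"hand":[0,0,0,0,0,0],"translation":[[0,0,1],[0,0,2],[0,0,4],[0,0,5],[0,0,5],[0,0,5]],"turn":[[0,0,0],[0,0,0],[0,0,0],[0,0,0],[0,0,0],[0,0,0]]}'; python3 - <<'E'
from h import *
k=K("wrist");p,d=camera("wrist");np.savez("w4.npz",p=p,d=d,f=k[0],cx=k[1],cy=k[2],T=k[3])
cv2.imwrite("pics/w4.png",p[...,::-1])
E
```

```text
time: 11.25
position: [0.4783, 0.0894, 0.0656]
tool_rot: [0.984, 0.176, 0.0, 0.0]
ft_force: [0.9, -0.0, -0.3]
grip_width: 0.0003
grip_force: 0.0
```

View pics/w4.png

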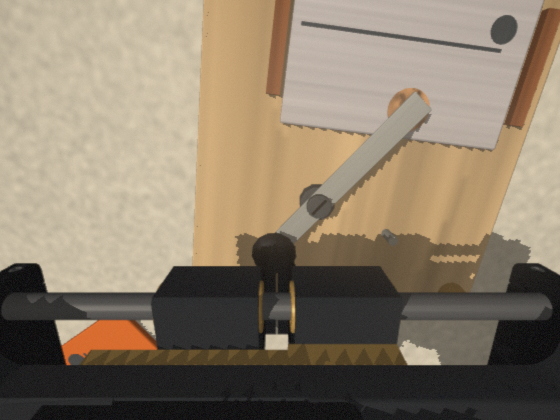

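Strip end at (424,103), on the pad whose rim is visible around (408,103); fingers are clear. Now check the angle and hold.

```bash
python3 - <<'E'
from h import *
z=np.load("w4.npz");k=(z["f"],z["cx"],z["cy"],z["T"])
c=np.linalg.inv(z["T"])@[.5855,.0467,.0245,1];pd=(k[0]*c[0]/c[2]+k[1],k[0]*c[1]/c[2]+k[2]);print(pd)
P,D,A,B=ang("w4.npz",(318,206),(423,103.5),pd,.0355)
print("toe-pad",np.linalg.norm(P[:2]+.075*np.array([np.cos(A),np.sin(A)])-D[:2]),"heel",P[:2]-.04*np.array([np.cos(A),np.sin(A)]))
E
W='[0,0,0],[0,0,0],[0,0,0],[0,0,0],[0,0,0],[0,0,0],[0,0,0],[0,0,0],[0,0,0],[0,0,0],[0,0,0],[0,0,0]'
python3 -m handwheel '{"hand":[0,0,0,0,0,0,0,0,0,0,0,0],"translation":[[0,0,0],[0,0,0],[0,0,0],[0,0,0],[0,0,0],[0,0,0],[0,0,0],[0,0,0],[0,0,0],[0,0,0],[0,0,0],[0,0,0]],"turn":[[0,0,0],[0,0,0],[0,0,0],[0,0,0],[0,0,0],[0,0,0],[0,0,0],[0,0,0],[0,0,0],[0,0,0],[0,0,0],[0,0,0]]}'
python3 -m handwheel '{"hand":[0,0,0,0,0,0,0,0,0,0,0,0],"translation":[[0,0,0],[0,0,0],[0,0,0],[0,0,0],[0,0,0],[0,0,0],[0,0,0],[0,0,0],[0,0,0],[0,0,0],[0,0,0],[0,0,0]],"turn":[[0,0,0],[0,0,0],[0,0,0],[0,0,0],[0,0,0],[0,0,0],[0,0,0],[0,0,0],[0,0,0],[0,0,0],[0,0,0],[0,0,0]]}'
python3 -m handwheel '{"hand":[0,0,0,0,0,0,0,0,0,0,0,0],"translation":[[0,0,0],[0,0,0],[0,0,0],[0,0,0],[0,0,0],[0,0,0],[0,0,0],[0,0,0],[0,0,0],[0,0,0],[0,0,0],[0,0,0]],"turn":[[0,0,0],[0,0,0],[0,0,0],[0,0,0],[0,0,0],[0,0,0],[0,0,0],[0,0,0],[0,0,0],[0,0,0],[0,0,0],[0,0,0]]}'
```

```text
(np.float64(408.81061575853346), np.float64(109.55823222429088))
P [0.5165 0.0759 0.035 ] pad [0.5855 0.0467 0.0245] end R 0.0788776004765635 pad R 0.07492381688568177 clip -0.39919687724558583 padang -0.39980233018661454 todo -0.0006054529410287057
toe-pad 8.867777033292275e-05 heel [0.47962989 0.09141021]
time: 12.3
position: [0.4783, 0.0894, 0.0655]
tool_rot: [0.984, 0.176, -0.0, -0.0]
ft_force: [0.2, -0.8, 0.9]
grip_width: 0.0006
grip_force: 0.0
time: 13.3
position: [0.4783, 0.0894, 0.0654]
tool_rot: [0.984, 0.176, -0.0, 0.0]
ft_force: [-0.1, 0.3, -0.2]
grip_width: 0.0008
grip_force: 0.0
time: 14.3
position: [0.4782, 0.0894, 0.0654]
tool_rot: [0.984, 0.176, -0.0, -0.0]
ft_force: [0.5, 0.4, -0.4]
grip_width: 0.0006
grip_force: 0.0
```

```bash
python3 -m handwheel '{"hand":[0,0,0,0,0,0,0,0,0,0,0,0],"translation":[[1,0.5,-1],[1,0.5,-2],[1,0.5,-3],[1,0.5,-4],[1,0.5,-4.5],[1,0.5,-5],[1,0.5,-5.4],[1,0.5,-5.8],[1,0.5,-6.2],[1,0.5,-6.6],[1,0.5,-6.6],[1,0.5,-6.6]],"turn":[[0,0,0],[0,0,0],[0,0,0],[0,0,0],[0,0,0],[0,0,0],[0,0,0],[0,0,0],[0,0,0],[0,0,0],[0,0,0],[0,0,0]]}'
```

```text
time: 15.3
position: [0.4792, 0.09, 0.0592]
tool_rot: [0.984, 0.176, 0.0, 0.0]
ft_force: [-1.3, 0.0, 4.6]
grip_width: 0.0005
grip_force: 2.3
```

```bash
python3 -m handwheel '{"hand":[0,0,0,0,0,0,0,0],"translation":[[0,0,-0.4],[-0.1,0,-0.8],[-0.2,0.1,-1.2],[-0.3,0.1,-1.6],[-0.4,0.2,-2],[-0.5,0.2,-2.4],[-0.5,0.2,-2.4],[-0.5,0.2,-2.4]],"turn":[[0,0,0],[0,0,0],[0,0,0],[0,0,0],[0,0,0],[0,0,0],[0,0,0],[0,0,0]]}'
```

```text
time: 15.97
position: [0.4789, 0.0902, 0.0577]
tool_rot: [0.984, 0.176, 0.001, 0.0]
ft_force: [-1.8, -0.7, 13.5]
grip_width: 0.0007
grip_force: 6.6
```

```bash
python3 -m handwheel '{"hand":[0,0,0,0,0],"translation":[[-0.1,0,-0.3],[-0.2,0.1,-0.6],[-0.2,0.1,-0.8],[-0.2,0.1,-0.8],[-0.2,0.1,-0.8]],"turn":[[0,0,0],[0,0,0],[0,0,0],[0,0,0],[0,0,0]]}'
```

```text
time: 16.38
position: [0.4788, 0.0903, 0.0571]
tool_rot: [0.984, 0.176, 0.001, 0.0]
ft_force: [-2.2, -1.1, 15.3]
grip_width: 0.0
grip_force: 7.5
```

```bash
python3 -m handwheel '{"hand":[0,0,0,0,0,0,0,0,0],"translation":[[0.6,1.4,0],[1.4,3.1,0],[2.4,4.9,0],[3.4,6.5,0],[4.4,8,0],[5.4,9.4,0],[6.6,10.8,0],[7.8,12.1,0],[9,13.4,0]],"turn":[[0,0,0],[0,0,0],[0,0,0],[0,0,0],[0,0,0],[0,0,0],[0,0,0],[0,0,0],[0,0,0]]}'
```

```text
time: 17.13
position: [0.4881, 0.1037, 0.0572]
tool_rot: [0.984, 0.176, 0.001, 0.0]
ft_force: [-2.3, -0.8, 15.3]
grip_width: 0.0004
grip_force: 7.3
```

```bash
python3 -m handwheel '{"hand":[0,0,0,0,0,0,0,0,0,0,0],"translation":[[1.2,1.1,0],[2.6,2.3,0],[4,3.5,0],[5.5,4.6,0],[7,5.6,0],[8.6,6.5,0],[10.2,7.4,0],[11.9,8.2,0],[13.6,8.9,0],[15.4,9.5,0],[15.4,9.5,0]],"turn":[[0,0,0],[0,0,0],[0,0,0],[0,0,0],[0,0,0],[0,0,0],[0,0,0],[0,0,0],[0,0,0],[0,0,0],[0,0,0]]}'
```

```text
time: 18.05
position: [0.5043, 0.1133, 0.0573]
tool_rot: [0.984, 0.176, 0.002, 0.0]
ft_force: [-0.9, 0.1, 14.4]
grip_width: 0.0006
grip_force: 7.0
```

```bash
python3 -m handwheel '{"hand":[0,0,0,0,0,0,0,0,0,0,0,0],"translation":[[1,0.3,0],[2,0.5,0],[2.5,0.6,0],[2.5,0.6,0.4],[2.5,0.5,0.8],[2.5,0.4,1.2],[2.5,0.3,1.6],[2.5,0.2,2],[2.5,0.1,2.4],[2.5,0,2.8],[2.5,-0.1,3.2],[2.5,-0.2,3.6]],"turn":[[0,0,0],[0,0,0],[0,0,0],[0,0,0],[0,0,0],[0,0,0],[0,0,0],[0,0,0],[0,0,0],[0,0,0],[0,0,0],[0,0,0]]}'
python3 -m handwheel '{"hand":[0,0,0,0,0,0,0,0,0,0,0,0],"translation":[[0,0,0.4],[0,0,0.8],[0,0,1.2],[0,0,1.6],[0,0,2],[0,0,2.5],[0,0,3],[0,0,4],[0,0,6],[0,0,9],[0,0,15],[0,0,25]],"turn":[[0,0,0],[0,0,0],[0,0,0],[0,0,0],[0,0,0],[0,0,0],[0,0,0],[0,0,0],[0,0,0],[0,0,0],[0,0,0],[0,0,0]]}'
python3 -m handwheel '{"hand":[0,0,0,0,0,0,0],"translation":[[0,0,20],[0,0,50],[0,0,80],[0,0,110],[0,0,120],[0,0,120],[0,0,120]],"turn":[[0,0,0],[0,0,0],[0,0,0],[0,0,0],[0,0,0],[0,0,0],[0,0,0]]}'
python3 - <<'E'
from h import *
k=K("wrist");p,d=camera("wrist");np.savez("w5.npz",p=p,d=d,f=k[0],cx=k[1],cy=k[2],T=k[3])
cv2.imwrite("pics/w5.png",p[...,::-1])
E
```

```text
time: 19.05
position: [0.5067, 0.1131, 0.0601]
tool_rot: [0.984, 0.176, 0.002, 0.0]
ft_force: [0.3, 0.5, 4.9]
grip_width: 0.0008
grip_force: 2.7
time: 20.05
position: [0.5047, 0.1129, 0.0842]
tool_rot: [0.984, 0.176, -0.001, -0.0]
ft_force: [-0.6, -0.2, -0.3]
grip_width: 0.0003
grip_force: 0.0
time: 20.63
position: [0.5052, 0.113, 0.2047]
tool_rot: [0.984, 0.176, 0.0, 0.0]
ft_force: [-0.8, -0.6, 0.6]
grip_width: 0.0005
grip_force: 0.0
```

View pics/w5.png

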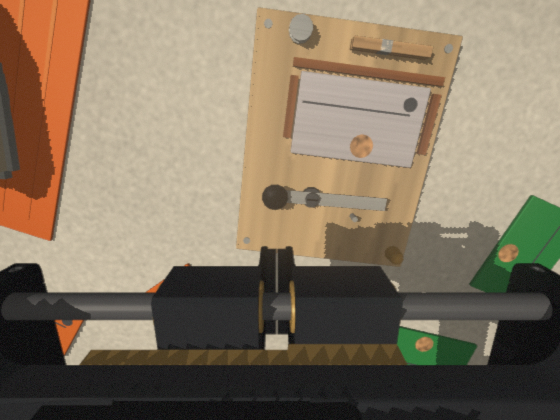

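The clip is parked near the pin again: nut (275,196), pivot (313,198), strip end (386,204). The template is between its fences, with the pad at (361,146).

```bash
python3 - <<'E'
from h import *
P,D,A,B=ang("w5.npz",(313,198),(387,204),(361,146),.0305)
z=np.load("w5.npz");k=(z["f"],z["cx"],z["cy"],z["T"])
N=rayf(k,275,196,.044);E=rayf(k,387,204,.0305);e=E-N;print("strip",np.arctan2(e[1],e[0]),"vs start -1.362")
E
```

```text
P [0.5179 0.0747 0.035 ] pad [0.585  0.0469 0.0245] end R 0.08150704044661988 pad R 0.07262852999866555 clip -1.3148144089485263 padang -0.3933592965195696 todo 0.9214551124289567
strip -1.3196748046344045 vs start -1.362
```

```bash
python3 -c "
from rig import hand_in
print(hand_in())"
```

```text
the job is handed in; nothing more can be done
None
```

The job is handed in with no verdict shown: the clip pressed on the cork pad untouched for over 3 s, then went back to about 0.05 rad from where it started. The press peaked at about 15.5 N at the readings, the pad measured within about 1 mm of its start, and no bystander was seen disturbed.

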